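# Snap a school-bag tag shut in the bench-held snap pliers

### The arm

A 6-joint arm with a two-finger parallel gripper is mounted at the origin on the work surface. World frame = base frame: x ahead of the robot, y to its left, z up, the work surface at z = 0. Lengths are in m, angles in rad, forces in N, time in s.
With the tool pointing down it reaches from about 0.35 to 0.775 m from the base axis. Payload 5.5 kg.
Tool frame: the origin (TCP) lies midway between the tips of the shut fingers; the grasp point (between the pads) lies env.grasp_offset behind it (env.grasp_offset is the distance from the TCP to the grasp point, in m); z points along the fingers, y is the line along which they close (so a half turn about z gives the same grasp; the last joint's range is limited). The gripper opens to 85 mm and grips with 20 to 120 N. Pads are 22 mm wide; open, the fingers measure 114 mm over their backs; the gripper's body (76 mm by 85 mm) begins 54 mm behind the grasp point. The pads swing forward as they close: fully open they stand 13 mm farther back than shut.
Start: joints at [-1.474, 0.313, 0.046, 1.304, 0, 1.431], TCP at [0.135, -0.559, 0.231] pointing down, gripper open.
Joint ranges: [-2.76, 2.76], [-0.86, 1.69], [-1.03, 1.26], [-2.2, 2.34], [-1.47, 1.5], [-3.14, 3.14]. Speed limits (rad/s): [2.57, 2.57, 3.14, 3.14, 3.14, 3.14].

### API

Orientations are given as a unit quaternion [w, x, y, z].
In Python, from workcell import monitor, viewer, order, env gives the robot as it stands.
- The arm moves only by the tool carry_out, never from a script. Its argument "plan" is a list that holds one entry, the list of rows, each a list of 7 numbers: the turn, a rotation vector about the world's x, y, z in rad, then the shift along the world's x, y, z in mm, then the finger opening in mm, from 0 to 85.4. A call has 1 to 20 rows; each row is the pose to reach, as a shift and turn from the pose commanded when the call began; what a row does not reach only later rows make up. A row lasts 1/10 s, in which the tool goes at most 50 mm and 8.59 degrees, less where a joint would pass 70% of its speed; a pose out of reach is approached as far as the arm can. A call with a gripper value outside its range is refused whole. The fingers move at their own pace and stop on an object; "squeeze" is the grip in N (left out, the last holds). Time passes only in rows, so rows that repeat a pose let the fingers close. It gives the time, the measured TCP pose, the force, the opening and the grip force at its end, in the units of the state.
- monitor.get_state(): the state, without advancing time (a new reading comes with each control period).
- viewer.read_camera(name): name is "side" or "top" or "wrist"; returns the picture (384x512x3 uint8, red, green, blue); there is no depth.
- viewer.calibration(name): a dict with "K" (3x3 intrinsics, pixels), "eye" and "rotation" of the camera in the world. Camera axes: x right, y down, z forward; pixel columns grow to the right and rows downward; lengths in m; the calibration is good to about 2 mm. A picture is of the moment at which its call begins: read the wrist's pose just before it. calibration takes no time and is no camera call; for the wrist camera it gives the pose at the moment of the call.
- order.hand_in(): hands the job in; it is judged then, once.
The state is a dict: "clock": time; "joint_pos": joint angles; "qvel": joint speeds; "tau": joint torques, N m; "tcp_pos": TCP position; "orientation": TCP orientation; "wrist_force": force on the tool from outside, world axes, zero at the start; "ft_torque": the same for the moment, N m; "finger_gap": finger opening in m; "grip_force": force on a finger pad.
Only numpy, scipy, OpenCV 4.12 (cv2) and the standard library are available. Lean on these libraries where they do the work, as an engineer would, in place of code of your own. Each camera call takes 0.05 s, during which the arm holds its last target. There are 200 camera calls.

### The job

The yellow name tag with the pink cover is loosely closed: its press stud is only started. Slide it squarely into the snap pliers, stud end first and up to the brass stop, press the red upper handle down gently just until the stud clicks shut, no harder than that, then let the handle spring back up. Take the snapped tag out and lay it flat in the wooden tray, leaving everything else on the counter where it is.

Things in the scene. Friction and masses are not known exactly. Their poses are not given: they have to be found in the camera images.
- press: Fixed bench stand holding snap pliers. Sizes in mm. Origin on the counter, below the axis of the two round dies; x (level) runs from the jaws' open front, where the tag enters, to the red handles; z up. Grey base plate x -95 to 195, y +-42, 10 high. The lower die is on the moving lever: it waits below the rail tops and lifts the tag's stud end 8 to 21 into the upper die as the handle is pressed.
- die (a point): Point on the axis of the dies, level with the work rest (press x 0, y 0, z 70). Work rest for the tag: two level steel rails, tops 70 mm above the counter, x -99 to 18, outer sides at y +-23: a 60 wide tag overhangs them by 7 on each side, where fingers can hold it.
- stop (a point): Middle between the front faces of the two brass posts of the throat stop (press x 15, y 0, z 70; posts at y +-18, 30 mm above the rails). With its leading edge against both, the tag's stud is within 1 mm of the die axis.
- upper_jaw (a point): Underside of the fixed upper jaw on the die axis (press x 0, z 116 mm). The jaw spans x -11 to 65, 18 wide, top at 131; its screw's head reaches 155. The upper die hangs below it on an adjusting screw and a rubber buffer, its face 92 to 103 above the counter: it differs from start to start, and so does the handle angle at which the stud clicks.
- hinge_pin (a point): Centre of the pliers' hinge pin (press x 55, z 80 mm; the pin lies along the press's y).
- handle_pad (a point): Where to press: middle of the top of the red upper handle near its end, 106 mm level from the hinge pin and 141 above the counter when open. The grip is 20 wide and runs on 20 beyond this point. It goes down on an arc about the pin, at most 56 mm; keep to a straight push down.
- handle (a joint): Pliers' moving lever, rad: 0 open (its return spring brings it back), grows as the upper handle is pressed, end stop 0.52. Force at the pad: 3 N starts it, about 4 N until the stud meets the upper die, then rising to 12 to 15 N; it drops as the stud clicks (between 0.17 and 0.40 rad; 7 mm jump), then rises again by some 4 N per mm on the buffer. Over 22 N spoils the tag.
- tag: Yellow tag to be closed. Rigid base leaf 120 (x) x 60 (y) x 8 mm; pink cover leaf 98 x 52 x 3 on it, hinged near the -x end. Origin: centre of the underside; +x to the stud end (edge at x 60), -x to the hinge end. About 80 g, centre of mass near the origin. Hold it across y by the base leaf's edges, e.g. at x -20. White button at x 46, 16 wide, top at 14 when snapped, 20 to 21 before.
- stud (a point): Axis of the tag's press stud, on top of the base leaf (tag x 46, y 0, z 8).
- tag_cover (a joint): Angle of the tag's cover leaf in rad: 0 snapped fully shut, about 0.075 with the stud only started (button end 6 to 7 mm higher). It takes about 20 N at the stud to pass the snap.
- tray: Shallow open wooden tray, fixed, outside 170 (x) x 220 (y) x 22 high, walls and floor 4 thick. Origin on the counter at its middle: a tag lying in it has its underside 4 above the counter.
- blue_tag: A blue tag of the same shape, already snapped; leave it alone. Origin as for the yellow tag.
- duck: Bystander: yellow toy duck, 60 long, 62 high.
- toy_car: Bystander: red toy car, 92 x 50 x 43.
- yoyo: Bystander: green yo-yo lying flat, 56 across, 32 high.
- puzzle_box: Bystander: lilac puzzle box, 90 x 130 x 32.
- cap_tub: Bystander: clear tub of spare stud caps, 68 across, 30 high.
- peg_top: Bystander: wooden spinning top standing on its head, 58 across, 62 high.
There are look-alikes about, which are no part of the job. Leave any green or orange look-alike of the tag alone.

How it is judged:
On the way, in this order (a step that is already met when the one before it is completed fails the run):
1. the tag lies on the work rest with its stud under the die, not yet snapped (horizontal distance between stud and die below 0.004 m and z of tag in the frame of press between 0.066 and 0.075 m and value of joint tag_cover above 0.05 rad), for 0.2 s.
2. the pliers press the stud until it snaps, with the stud between the dies (value of joint tag_cover below 0.008 rad and value of joint handle above 0.13 rad and horizontal distance between stud and die below 0.009 m), for 0.05 s.
At the end, for the whole second after the job is handed in: The yellow tag is snapped shut (cover within 0.008 rad) and lies flat (within 0.08 rad), right way up and still, on the floor of the tray; the pliers' handle is back up (below 0.03 rad) (value of joint tag_cover below 0.008 rad and value of joint handle below 0.03 rad and z of tag in the frame of tray between 0 and 0.01 m and x of tag in the frame of tray between -0.08 and 0.08 m and y of tag in the frame of tray between -0.1 and 0.1 m and angle between tag's own z axis and vertical below 0.08 rad and linear speed of tag below 0.02 m/s); the robot touches nothing.
It fails at once if pressed on the pliers with more than 22 N (too hard: the tag would be crushed) (contact force between any of the fingers, the arm and press above 22 N).
It fails at once if another thing on the counter (blue tag, duck, car, yo-yo, puzzle box, tub or top) was moved by more than 20 mm (distance of any of blue_tag, duck, toy_car, yoyo, puzzle_box, cap_tub, peg_top from where it was at the start of the episode above 0.02 m).
It also fails if it takes over 67 s, if anything falls off the work surface, if the arm or the gripper's body presses on something with over 40 N, if the wrist force passes 120 N, or if a joint passes its speed limit or range.

## Working session

There is one attempt and no reset: what is moved stays moved. The work goes in short steps, Python scripts to look and compute and a tool call to move; the robot and the scene stay as the last step left them, time stands still between calls to the robot, and variables do not carry over. Pictures are saved under pics/ and viewed, at most 10 in all, crops included, and the job is handed in when it is done.

Besides the shell and the picture viewer there is one more tool, called after ">>>" as a command line: name --argument value ..., lists and objects as JSON in quotes. carry_out: Moves the arm, as the interface text tells. Its arguments: {"type":"object","properties":{"plan":{"type":"array","items":{"type":"array","items":{"type":"array","items":{"type":"number"}}}},"squeeze":{"type":"number"}},"required":["plan"]}

```bash
mkdir -p pics; ls; cat > h.py <<'E'
import numpy as np,cv2
from workcell import monitor,viewer,order,env
def ray(n,u,v,c=None):
    c=c or viewer.calibration(n);d=np.array(c["rotation"])@np.linalg.inv(np.array(c["K"]))@np.array([u,v,1.]);return np.array(c["eye"]),d
def onz(n,u,v,z,c=None):
    e,d=ray(n,u,v,c);return e+d*(z-e[2])/d[2]
def proj(n,p,c=None):
    c=c or viewer.calibration(n);q=np.array(c["K"])@np.array(c["rotation"]).T@(np.array(p)-np.array(c["eye"]));return q[:2]/q[2]
def tri(n1,p1,n2,p2):
    e1,d1=ray(n1,*p1);e2,d2=ray(n2,*p2);A=np.c_[d1,-d2];s=np.linalg.lstsq(A,e2-e1,rcond=None)[0]
    a=e1+s[0]*d1;b=e2+s[1]*d2;return (a+b)/2,np.linalg.norm(a-b)
def shot(n,f):
    im=viewer.read_camera(n);cv2.imwrite("pics/"+f,im[:,:,::-1]);return im
E
python3 - <<'E'
from h import *
for n in("top","side","wrist"):
    c=viewer.calibration(n);print(n,np.round(c["eye"],3),np.round(c["rotation"],2).tolist(),c["K"][0][0]);
a=shot("top","t.png");b=shot("side","s.png")
cv2.imwrite("pics/ts.png",cv2.resize(a,(800,600),interpolation=cv2.INTER_CUBIC)[:,:,::-1])
cv2.imwrite("pics/ss.png",cv2.resize(b,(800,600),interpolation=cv2.INTER_CUBIC)[:,:,::-1])
print(env.grasp_offset,monitor.get_state())
E
```

```text
pics
top [ 0.336 -0.015  1.179] [0.04, -0.7, 0.71, -0.05] 360.99117150966777
side [0.243 0.934 0.883] [0.05, -0.12, 0.89, -0.43] 373.9151419595766
wrist [ 0.215 -0.54   0.373] [0.13, 0.78, -0.61, -0.1] 271.2408483685614
0.0187 {'clock': 0.1, 'joint_pos': array([-1.47362311e+00,  3.13943750e-01,  4.51131590e-02,  1.30362618e+00,
        2.31371845e-05,  1.43121187e+00]), 'qvel': array([ 0.00082294, -0.00094117,  0.00254689, -0.00058005, -0.00077653,
       -0.00011554]), 'tau': array([ 1.54745245e-03, -4.81726348e+01,  2.99244529e+01,  1.27762451e-02,
       -2.45660649e-04, -1.04768128e-05]), 'tcp_pos': array([ 0.13482892, -0.55850031,  0.23049597]), 'orientation': array([-8.29791804e-04,  9.93001063e-01,  1.18102496e-01,  2.91700764e-05]), 'wrist_force': array([0.46340664, 0.19174351, 0.44641004]), 'ft_torque': array([ 0.02488396, -0.02240726, -0.03684395]), 'grip_force': 0.0, 'finger_gap': 0.08569421706400086}
```

View pics/ts.png

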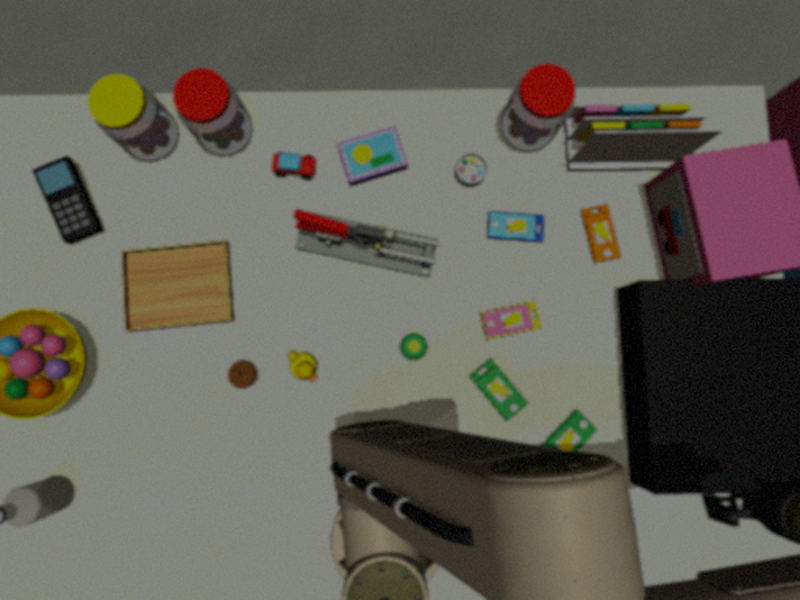

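View pics/ss.png

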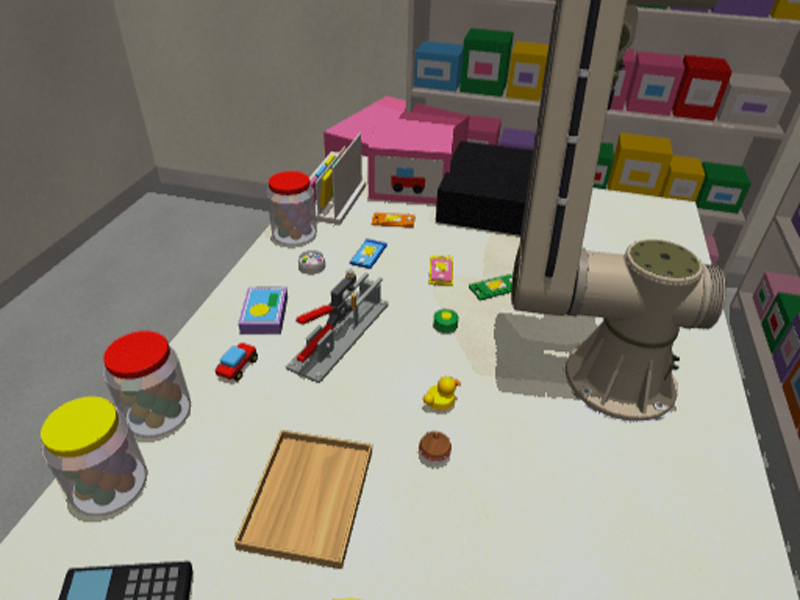

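```bash
sed -i 's/^def ray/from scipy.spatial.transform import Rotation as R\ndef rot(c): return R.from_quat(np.array(c["rotation"]),scalar_first=True).as_matrix()\ndef ray/; s/np.array(c\["rotation"\])@/rot(c)@/; s/np.array(c\["rotation"\]).T/rot(c).T/' h.py
python3 - <<'E'
from h import *
a=cv2.imread("pics/t.png");b=cv2.imread("pics/s.png")
rs=lambda i,w,h:cv2.resize(i,(w,h),interpolation=cv2.INTER_CUBIC)
cv2.imwrite("pics/crop.png",np.vstack([np.hstack([rs(a[180:230,295:360],390,300),rs(b[155:190,265:300],300,300)]),np.hstack([rs(a[125:185,180:290],550,300),np.zeros((300,140,3),np.uint8)])]))
print(onz("top",255,192,0),proj("top",[.135,-.559,.23]))
# yellow tag at z=.01
hsv=cv2.cvtColor(a,cv2.COLOR_BGR2HSV)
m=(hsv[...,1]>70)&(hsv[...,2]>80);s=np.zeros_like(m);s[185:222,300:352]=1
p=np.argwhere(m&s)[:,::-1].astype(np.float32)
r=cv2.minAreaRect(p);bx=cv2.boxPoints(r);print("tag",r,[onz("top",*q,.009)[:2].round(4) for q in bx])
# plate grey corners
for nm,(u,v) in dict(pl_fr=(434,277),pl_fl=(438,237),hA=(296,247)).items(): print(nm,onz("top",u*.64,v*.64,.01).round(4))
# tray
m=(hsv[...,0]>8)&(hsv[...,0]<25)&(hsv[...,1]>70);s[:]=0;s[140:225,70:155]=1
c=max(cv2.findContours((m&s).astype(np.uint8),0,1)[0],key=cv2.contourArea);r=cv2.minAreaRect(c);print("tray",[onz("top",*q,.02)[:2].round(4) for q in cv2.boxPoints(r)])
E
```

```text
[ 0.47882146 -0.03219338  0.        ] [465.00658064 311.86749445]
tag ((326.45526123046875, 204.50979614257812), (18.652685165405273, 37.12220001220703), 77.6609115600586) [array([ 0.451, -0.199]), array([ 0.4753, -0.3185]), array([ 0.4154, -0.3287]), array([ 0.3915, -0.2098])]
pl_fr [ 0.5251 -0.1075  0.01  ]
pl_fl [ 0.6108 -0.1181  0.01  ]
hA [0.5936 0.1823 0.01  ]
tray [array([0.5885, 0.5535]), array([0.6085, 0.3259]), array([0.4404, 0.306 ]), array([0.4214, 0.5296])]
```

View pics/crop.png

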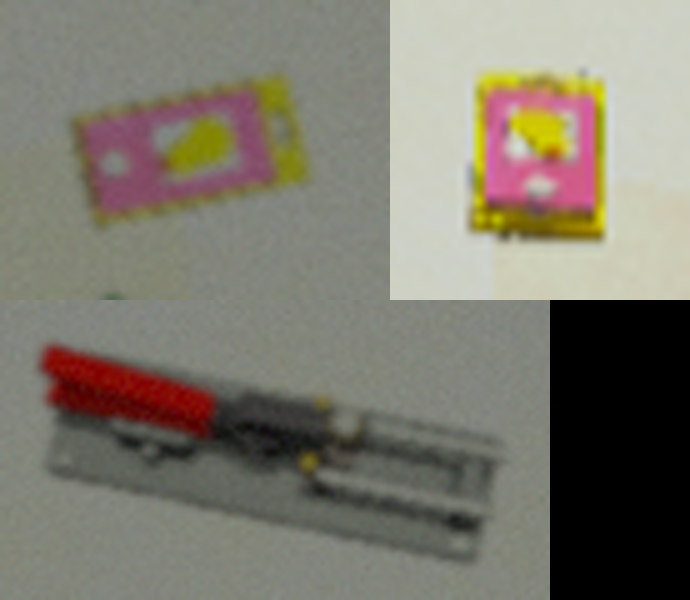

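The yellow tag with the pink cover is at about (511,320) in the top view. The blue tag is at (515,226), orange at (600,233) and green at (498,389) and (570,432). Only the first has a pink cover on a yellow base, and the crop confirms it. Its white button is at the left (+y) end. The press mouth faces right (-y) in the top view, and the tray is at (178,286). Next I go above the tag.

>>> carry_out --plan '[[[0, 0, 1.53, 302, 275, -30, 85], [0, 0, 1.53, 302, 275, -30, 85], [0, 0, 1.53, 302, 275, -30, 85], [0, 0, 1.53, 302, 275, -30, 85], [0, 0, 1.53, 302, 275, -30, 85], [0, 0, 1.53, 302, 275, -30, 85], [0, 0, 1.53, 302, 275, -30, 85], [0, 0, 1.53, 302, 275, -30, 85], [0, 0, 1.53, 302, 275, -30, 85], [0, 0, 1.53, 302, 275, -30, 85], [0, 0, 1.53, 302, 275, -30, 85], [0, 0, 1.53, 302, 275, -30, 85], [0, 0, 1.53, 302, 275, -30, 85], [0, 0, 1.53, 302, 275, -30, 85]]]'

```text
clock: 1.5
tcp_pos: [0.4367, -0.2841, 0.2012]
orientation: [-0.0, 0.635, 0.773, 0.0]
wrist_force: [0.2, 1.3, 0.3]
finger_gap: 0.0849
grip_force: 0.0
```

```bash
cat > w.py <<'E'
from h import *
import sys
s=monitor.get_state();c=viewer.calibration("wrist");a=viewer.read_camera("wrist")[:,:,::-1].copy();cv2.imwrite("pics/w_raw.png",a)
print(s["tcp_pos"].round(4),(R.from_quat(s["orientation"],scalar_first=True).as_matrix()[:,1:]).round(3).tolist(),s["joint_pos"].round(2),s["clock"])
hsv=cv2.cvtColor(a,cv2.COLOR_BGR2HSV)
H,S,V=[hsv[...,i].astype(int) for i in range(3)]
m=((((H>20)&(H<36))|((H>140)&(H<175)))&(S>60)&(V>60)).astype(np.uint8)
m=cv2.morphologyEx(m,cv2.MORPH_CLOSE,np.ones((9,9)))
k=max(cv2.findContours(m,0,1)[0],key=cv2.contourArea);r=cv2.minAreaRect(k);z=float(sys.argv[1])
bx=cv2.boxPoints(r);P=[onz("wrist",*q,z,c)[:2] for q in bx];print("px",bx.round().tolist());print(np.round(P,4).tolist(),np.mean(P,0).round(4))
for i in range(2):
    d=P[i+1]-P[i];print(np.linalg.norm(d).round(4),np.degrees(np.arctan2(d[1],d[0])).round(2))
cv2.imwrite("pics/"+sys.argv[2],cv2.resize(a,(800,600),interpolation=cv2.INTER_CUBIC))
E
python3 w.py 0.006 w1.png
```

```text
[ 0.4367 -0.2841  0.2012] [[0.981, -0.0], [0.194, 0.0], [-0.0, -1.0]] [-0.73  0.22 -0.15  1.2   0.    0.64] 1.5
px [[229.0, 102.0], [279.0, 102.0], [279.0, 197.0], [229.0, 197.0]]
[[0.3935, -0.2116], [0.4515, -0.2001], [0.4783, -0.3166], [0.4134, -0.3294]] [ 0.4342 -0.2644]
0.0591 11.16
0.1195 -77.08
```

View pics/w1.png

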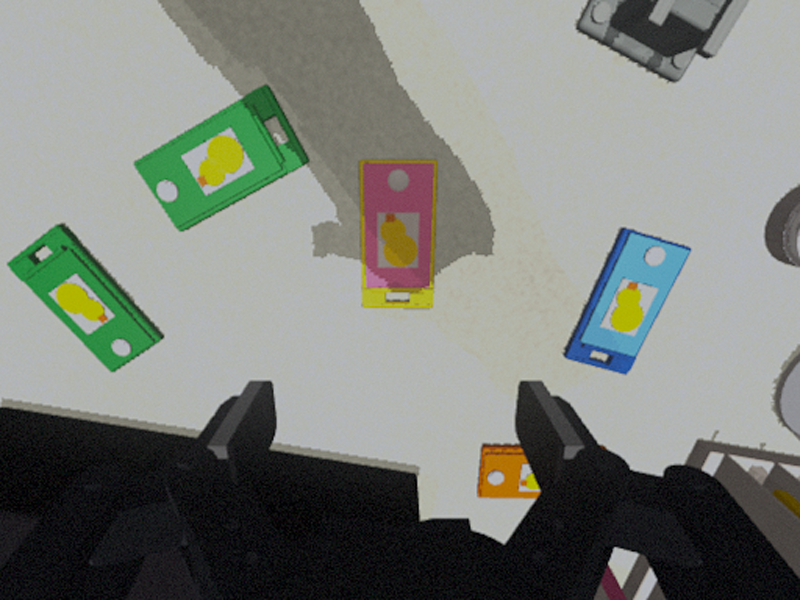

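The picture shows the tag at (398,233) px, straight ahead of the fingers and aligned with them, button at the top. Its centre is (0.434,-0.2645) and its heading about 101.3°. Next I descend.

>>> carry_out --plan '[[[0, 0, 0, 1, 0, -50, 85], [0, 0, 0, 1, 0, -100, 85], [0, 0, 0, 1, 0, -150, 80], [0, 0, 0, 1, 0, -180, 75], [0, 0, 0, 1, 0, -193, 70], [0, 0, 0, 1, 0, -197, 68], [0, 0, 0, 1, 0, -197, 68], [0, 0, 0, 1, 0, -200, 68], [0, 0, 0, 1, 0, -202, 68], [0, 0, 0, 1, 0, -202, 68]]]'

```text
clock: 2.55
tcp_pos: [0.4383, -0.2843, -0.0]
orientation: [0.001, 0.635, 0.773, -0.0]
wrist_force: [-0.1, 0.2, -1.4]
finger_gap: 0.0681
grip_force: 0.0
```

>>> carry_out --plan '[[[0, 0, 0, 0, 0, -2, 68], [0, 0, 0, 0, 0, -3, 66], [0, 0, 0, 0, 0, -3, 56], [0, 0, 0, 0, 0, -3, 50], [0, 0, 0, 0, 0, -3, 50], [0, 0, 0, 0, 0, -3, 50]]]' --squeeze 40

```text
clock: 3.15
tcp_pos: [0.4379, -0.284, -0.0034]
orientation: [0.0, 0.635, 0.773, 0.0]
wrist_force: [-1.8, 1.0, 5.3]
finger_gap: 0.0586
grip_force: 43.4
```

>>> carry_out --plan '[[[0, 0, 0, 0, 0, 20, 50], [0, 0, 0, 0, 0, 50, 50], [0, 0, 0, 0, 0, 100, 50], [0, 0, 0, 20, 10, 140, 50], [0, 0, -0.1, 60, 30, 170, 50], [0, 0, -0.2, 90, 40, 190, 50], [0, 0, -0.3, 115, 47, 190, 50], [0, 0, -0.32, 115, 47, 190, 50], [0, 0, -0.32, 115, 47, 190, 50], [0, 0, -0.32, 115, 47, 190, 50]]]'

```text
clock: 4.15
tcp_pos: [0.5516, -0.2368, 0.1852]
orientation: [-0.001, 0.749, 0.662, -0.0]
wrist_force: [-0.1, -0.3, -0.1]
finger_gap: 0.0583
grip_force: 43.5
```

```bash
python3 w.py 0.19 w2.png
```

```text
[ 0.5516 -0.2368  0.1852] [[0.992, -0.002], [-0.123, 0.001], [-0.002, -1.0]] [-0.54  0.38  0.03  1.22 -0.    1.16] 4.15
px [[190.0, 105.0], [330.0, 97.0], [342.0, 311.0], [203.0, 319.0]]
[[0.531, -0.1542], [0.5982, -0.1587], [0.6019, -0.2869], [0.5136, -0.2827]] [ 0.5612 -0.2207]
0.0673 -3.84
0.1282 -88.38
```

View pics/w2.png

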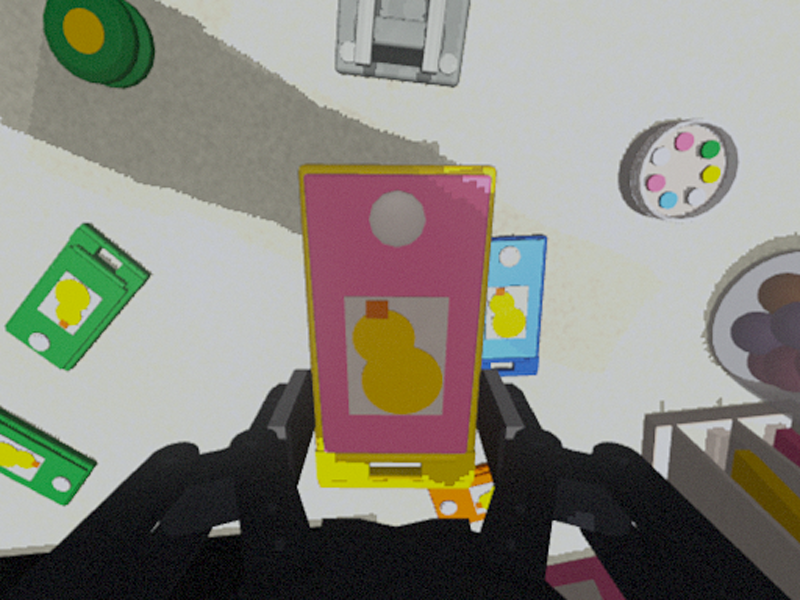

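The tag is held squarely, with its front edge at row 165. The press front plate shows at (336..462, 75). I shift sideways and forward to see the whole press past the tag.

>>> carry_out --plan '[[[0, 0, 0, -40, 30, 10, 50], [0, 0, 0, -75, 70, 15, 50], [0, 0, 0, -75, 110, 15, 50], [0, 0, 0, -75, 110, 15, 50], [0, 0, 0, -75, 110, 15, 50]]]'

```text
clock: 4.7
tcp_pos: [0.4773, -0.1268, 0.2016]
orientation: [0.0, 0.749, 0.662, 0.0]
wrist_force: [-0.7, 0.5, -1.1]
finger_gap: 0.0588
grip_force: 43.5
```

```bash
python3 w.py 0.2 w3.png; python3 -c "
from h import *;import json
c=viewer.calibration('wrist');json.dump({k:np.array(v).tolist() for k,v in c.items() if k in('K','eye','rotation')},open('c3.json','w'));print(c['eye'])"
```

```text
[ 0.4773 -0.1268  0.2016] [[0.992, 0.001], [-0.122, -0.001], [0.001, -1.0]] [-0.42  0.17 -0.22  1.19 -0.    1.27] 4.7
px [[191.0, 105.0], [317.0, 105.0], [317.0, 312.0], [191.0, 312.0]]
[[0.4558, -0.0441], [0.5191, -0.0519], [0.5129, -0.1822], [0.4305, -0.1719]] [ 0.4796 -0.1125]
0.0637 -7.04
0.1304 -92.72
[ 0.48761415 -0.04604745  0.34374614]
```

View pics/w3.png

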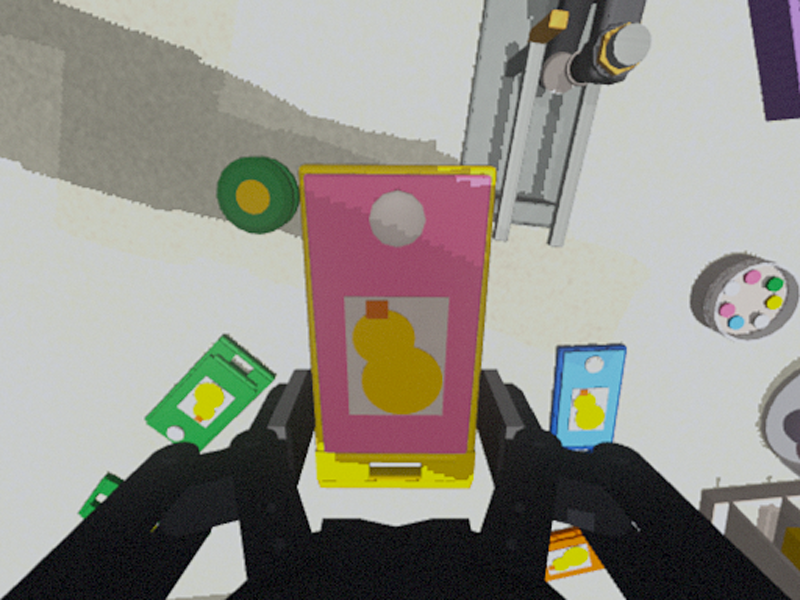

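```bash
python3 -c "
import cv2
a=cv2.imread('pics/w_raw.png')[0:165,290:430];cv2.imwrite('pics/w3c.png',cv2.resize(a,None,fx=3.6,fy=3.6,interpolation=cv2.INTER_CUBIC))"
```

```text
(no output)
```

View pics/w3c.png

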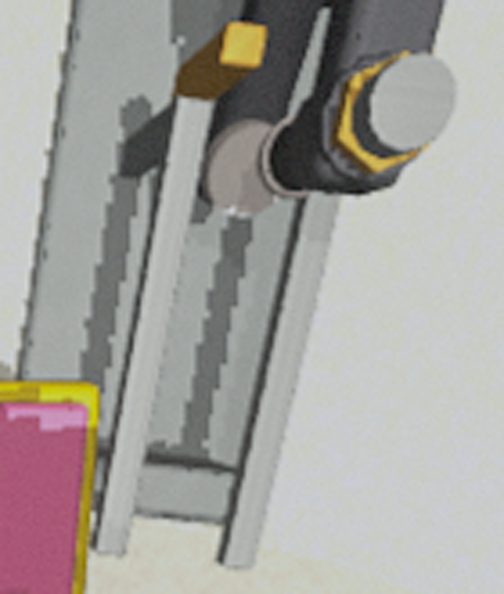

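```bash
cat > m.py <<'E'
from h import *;import json
c=json.load(open('c3.json'))
f=lambda u,v,z:onz("wrist",290+(u+.5)/3.6-.5,(v+.5)/3.6-.5,z,c)[:2]
Lf,Ln=f(177,97,.07),f(100,553,.07);Rn,Rf=f(250,566,.07),f(334,200,.07)
Pt=(f(222,66,.1)+f(264,70,.1))/2;Pb=(f(178,95,.07)+f(211,99,.07))/2;Sc=f(413,101,.155)
for n,v in dict(Lf=Lf,Ln=Ln,Rf=Rf,Rn=Rn,PostTop=Pt,PostBase=Pb,Screw=Sc).items():print(n,v.round(4))
ang=lambda d:np.arctan2(d[1],d[0])
print(np.degrees([ang(Lf-Ln),ang(Rf-Rn),ang(Rn-Ln)+np.pi/2]))
a=(ang(Lf-Ln)+ang(Rf-Rn)+ang(Rn-Ln)+np.pi/2)/3
X=np.array([np.cos(a),np.sin(a)]);Y=np.array([-X[1],X[0]])
print("origin est: screw",Sc,"posts",(Pt-15*X/1e3-18*Y/1e3),(Pb-15*X/1e3-.018*Y),"rail ends",(Ln+Rn)/2+.099*X, "width",(Ln-Rn)@Y,(Lf-Rn)@Y)
# tag in hand: front corners (302,165),(495,165) of 800 view at top of base leaf
s=monitor.get_state();z=s["tcp_pos"][2]+.0034+.008
T=[onz("wrist",u*.64,v*.64,z,c)[:2] for u,v in((300,166),(496,166),(318,486),(474,486))]
print("tag",np.round(T,4),"front mid",(T[0]+T[1])/2,"rear mid",(T[2]+T[3])/2,np.degrees(ang(T[1]-T[0])+np.pi/2),np.degrees(ang((T[0]+T[1]-T[2]-T[3]))),np.linalg.norm(T[1]-T[0]),np.linalg.norm(T[0]+T[1]-T[2]-T[3])/2)
E
python3 m.py
```

```text
Lf [0.5709 0.0052]
Ln [ 0.5467 -0.1057]
Rf [ 0.6099 -0.0227]
Rn [ 0.5888 -0.1147]
PostTop [0.5761 0.0033]
PostBase [0.5752 0.0046]
Screw [ 0.5848 -0.0163]
[77.66790938 77.09218123 77.92454836]
origin est: screw [ 0.58479149 -0.01628912] posts [ 0.59049139 -0.01521196] [ 0.58954409 -0.01390536] rail ends [ 0.58906921 -0.01349847] width 0.043047333181863344 0.04325792270445991
tag [[ 0.4596 -0.0455]
 [ 0.5169 -0.0527]
 [ 0.4436 -0.1614]
 [ 0.5029 -0.1689]] front mid [ 0.48825053 -0.04910194] rear mid [ 0.47327534 -0.16515265] 82.89355758224265 82.64718369096603 0.05777760154387499 0.1170129165045663
```

The crop shows the rails from (100,553) to (177,97) on the left and from (250,566) to (334,200) on the right, the post at (243,45) and the screw head at (413,101). The press heading is about 77.6° and its origin about (0.5885,-0.0143). Next I line up in front of the rails.

>>> carry_out --plan '[[[0, 0, -0.05, 40, -15, 0, 50], [0, 0, -0.095, 83, -15, 0, 50], [0, 0, -0.095, 83, -15, -50, 50], [0, 0, -0.095, 83, -15, -90, 50], [0, 0, -0.095, 83, -15, -118, 50], [0, 0, -0.095, 83, -15, -118, 50], [0, 0, -0.095, 83, -15, -118, 50]]]'

```text
clock: 5.45
tcp_pos: [0.5608, -0.1431, 0.0831]
orientation: [-0.0, 0.781, 0.625, -0.0]
wrist_force: [-0.6, 0.9, -0.7]
finger_gap: 0.0587
grip_force: 43.6
```

```bash
python3 w.py 0.09 w4.png; python3 -c "
from h import *;import json
c=viewer.calibration('wrist');json.dump({k:np.array(v).tolist() for k,v in c.items() if k in('K','eye','rotation')},open('c4.json','w'))
a=cv2.imread('pics/w_raw.png')[0:150,160:350];cv2.imwrite('pics/w4c.png',cv2.resize(a,None,fx=4,fy=4,interpolation=cv2.INTER_CUBIC))"
```

```text
[ 0.5608 -0.1431  0.0831] [[0.976, -0.001], [-0.219, 0.0], [-0.001, -1.0]] [-0.39  0.41 -0.2   0.97 -0.    1.4 ] 5.45
px [[191.0, 105.0], [317.0, 105.0], [317.0, 312.0], [191.0, 312.0]]
[[0.5493, -0.059], [0.6079, -0.0721], [0.5901, -0.1935], [0.5139, -0.1765]] [ 0.5653 -0.1253]
0.06 -12.64
0.1226 -98.33
```

View pics/w4c.png

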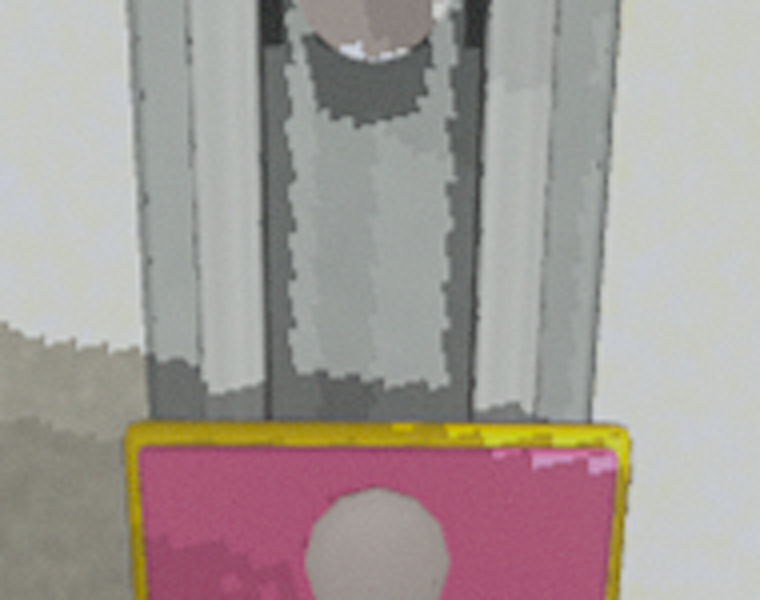

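The crop shows the rails centred at column 370 and the tag at column 379. They are parallel, and at their depths the tag needs to move about 1.4 mm left. I correct that, advance and lower it to just above the rails.

>>> carry_out --plan '[[[0, 0, 0, 1, 10, -5, 50], [0, 0, 0, 4, 24, -10, 50], [0, 0, 0, 7, 37, -13, 50], [0, 0, 0, 7, 37, -14, 50], [0, 0, 0, 7, 37, -15, 50], [0, 0, 0, 7, 37, -15, 50]]]'

```text
clock: 6.1
tcp_pos: [0.5679, -0.1048, 0.0683]
orientation: [0.0, 0.78, 0.626, -0.0]
wrist_force: [-0.5, -0.7, -1.0]
finger_gap: 0.0584
grip_force: 43.6
```

>>> carry_out --plan '[[[0, 0, 0, 0, 0, -0.5, 50], [0, 0, 0, 0, 0, -1, 50], [0, 0, 0, 0, 0, -1.5, 50], [0, 0, 0, 0, 0, -1.5, 50]]]'

```text
clock: 6.5
tcp_pos: [0.5679, -0.1052, 0.0668]
orientation: [0.0, 0.78, 0.625, 0.0]
wrist_force: [0.1, 0.2, -1.0]
finger_gap: 0.0583
grip_force: 43.6
```

>>> carry_out --plan '[[[0, 0, 0, 0, 0, -0.5, 50], [0, 0, 0, 0, 0, -1, 50], [0, 0, 0, 0, 0, -1, 50]]]'

```text
clock: 6.8
tcp_pos: [0.5679, -0.1053, 0.0666]
orientation: [0.0, 0.78, 0.626, -0.0]
wrist_force: [-2.9, 0.3, 5.7]
finger_gap: 0.0587
grip_force: 44.2
```

Rail contact is at TCP z 0.0666. I slide in with only light pressure.

>>> carry_out --plan '[[[0, 0, 0, 0, 0, 0.4, 50], [0, 0, 0, 1, 5, 0.4, 50], [0, 0, 0, 2, 10, 0.4, 50], [0, 0, 0, 3.2, 15, 0.4, 50], [0, 0, 0, 4.4, 20, 0.4, 50], [0, 0, 0, 4.8, 22, 0.4, 50], [0, 0, 0, 4.8, 22, 0.4, 50]]]'

```text
clock: 7.5
tcp_pos: [0.5733, -0.0823, 0.0667]
orientation: [0.0, 0.78, 0.626, 0.0]
wrist_force: [-0.4, -2.2, 5.8]
finger_gap: 0.0585
grip_force: 44.2
```

>>> carry_out --plan '[[[0, 0, 0, 0.2, 1, 0, 50], [0, 0, 0, 0.4, 2, 0, 50], [0, 0, 0, 0.6, 3, 0, 50], [0, 0, 0, 0.9, 4, 0, 50], [0, 0, 0, 0.9, 4, 0, 50]]]'

```text
clock: 8.0
tcp_pos: [0.5741, -0.0788, 0.0667]
orientation: [0.001, 0.78, 0.626, 0.0]
wrist_force: [-0.8, -3.1, 5.1]
finger_gap: 0.0587
grip_force: 44.2
```

>>> carry_out --plan '[[[0, 0, 0, 0.2, 1, 0, 50], [0, 0, 0, 0.4, 2, 0, 50], [0, 0, 0, 0.4, 2, 0, 50]]]'

```text
clock: 8.3
tcp_pos: [0.5745, -0.0769, 0.0667]
orientation: [0.001, 0.78, 0.626, 0.0]
wrist_force: [-0.7, -3.5, 5.4]
finger_gap: 0.0584
grip_force: 44.2
```

>>> carry_out --plan '[[[0, 0, 0, 0.2, 1, 0, 50], [0, 0, 0, 0.4, 2, 0, 50], [0, 0, 0, 0.4, 2, 0, 50]]]'

```text
clock: 8.6
tcp_pos: [0.5745, -0.0768, 0.0667]
orientation: [0.002, 0.78, 0.625, -0.002]
wrist_force: [-2.4, -9.3, 6.1]
finger_gap: 0.0586
grip_force: 44.2
```

The tag has reached the brass stop, with about 9 N back along -x. I relax the push and open the fingers.

>>> carry_out --plan '[[[0, 0, 0, 0.1, 0.6, 0, 50], [0, 0, 0, 0.1, 0.6, 0, 50], [0, 0, 0, -0.2, -1, 0.4, 50], [0, 0, 0, -0.2, -1, 0.4, 56], [0, 0, 0, -0.2, -1, 0.4, 62], [0, 0, 0, -0.2, -1, 0.4, 70], [0, 0, 0, -0.2, -1, 0.4, 76], [0, 0, 0, -0.2, -1, 0.4, 76]]]' --squeeze 20

```text
clock: 9.4
tcp_pos: [0.574, -0.0754, 0.0663]
orientation: [-0.0, 0.78, 0.626, 0.0]
wrist_force: [-0.7, 0.4, -0.0]
finger_gap: 0.0758
grip_force: 0.0
```

```bash
python3 w.py 0.076 w5.png
```

```text
[ 0.574  -0.0754  0.0663] [[0.976, -0.0], [-0.217, 0.001], [-0.001, -1.0]] [-0.27  0.42 -0.22  0.93  0.    1.52] 9.4
px [[192.0, 314.0], [192.0, 89.0], [319.0, 89.0], [319.0, 314.0]]
[[0.5287, -0.108], [0.5654, 0.0153], [0.6222, 0.0026], [0.6041, -0.1247]] [ 0.5801 -0.0537]
0.1286 73.4
0.0582 -12.52
```

View pics/w5.png

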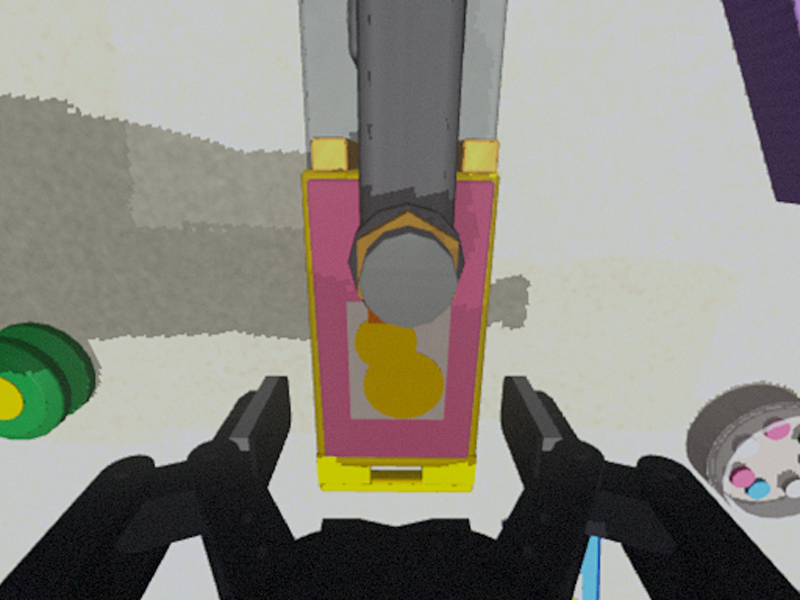

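The tag lies on the rails with its front edge against both posts at (330,155) and (480,155), about 1 mm off the axis, and the fingers are clear. I now rise and go above the handle pad with the fingers shut.

>>> carry_out --plan '[[[0, 0, 0, 0, 0, 40, 76], [0, 0, 0, 0, 0, 90, 76], [0, 0, 0, 0, 0, 130, 60], [0, 0, 0, 10, 40, 150, 30], [0, 0, 0, 20, 85, 150, 0], [0, 0, 0, 30, 130, 140, 0], [0, 0, 0, 40, 175, 120, 0], [0, 0, 0, 49, 218, 105, 0], [0, 0, 0, 49, 218, 100, 0], [0, 0, 0, 49, 218, 100, 0]]]'

```text
clock: 10.45
tcp_pos: [0.6221, 0.1432, 0.165]
orientation: [-0.001, 0.779, 0.627, -0.001]
wrist_force: [0.9, -0.2, -0.2]
finger_gap: -0.0001
grip_force: 0.0
```

```bash
python3 w.py 0.14 w6.png; python3 - <<'E'
from h import *
a=cv2.imread("pics/w_raw.png");hsv=cv2.cvtColor(a,cv2.COLOR_BGR2HSV)
m=(((hsv[...,0]<8)|(hsv[...,0]>172))&(hsv[...,1]>150)).astype(np.uint8)
for k in cv2.findContours(m,0,1)[0]:
    if cv2.contourArea(k)>100:
        r=cv2.minAreaRect(k);bx=cv2.boxPoints(r);print(cv2.contourArea(k),bx.round().tolist(),[onz("wrist",*q,.14)[:2].round(3).tolist() for q in bx])
E
```

```text
[0.6221 0.1432 0.165 ] [[0.977, -0.003], [-0.215, -0.001], [-0.003, -1.0]] [ 0.1   0.46  0.11  1.22 -0.    1.89] 10.45
px [[-0.0, 181.0], [45.0, 181.0], [45.0, 240.0], [0.0, 240.0]]
[[0.4697, 0.2098], [0.4981, 0.2035], [0.4787, 0.164], [0.4481, 0.1707]] [0.4737 0.187 ]
0.0291 -12.36
0.044 -116.2
1696.5 [[242.0, 238.0], [249.0, 150.0], [278.0, 152.0], [271.0, 240.0]] [[0.613, 0.135], [0.631, 0.194], [0.649, 0.188], [0.633, 0.128]]
1827.0 [[369.0, 152.0], [371.0, 54.0], [415.0, 55.0], [413.0, 153.0]] [[0.704, 0.176], [0.71, 0.231], [0.734, 0.226], [0.731, 0.17]]
```

View pics/w6.png

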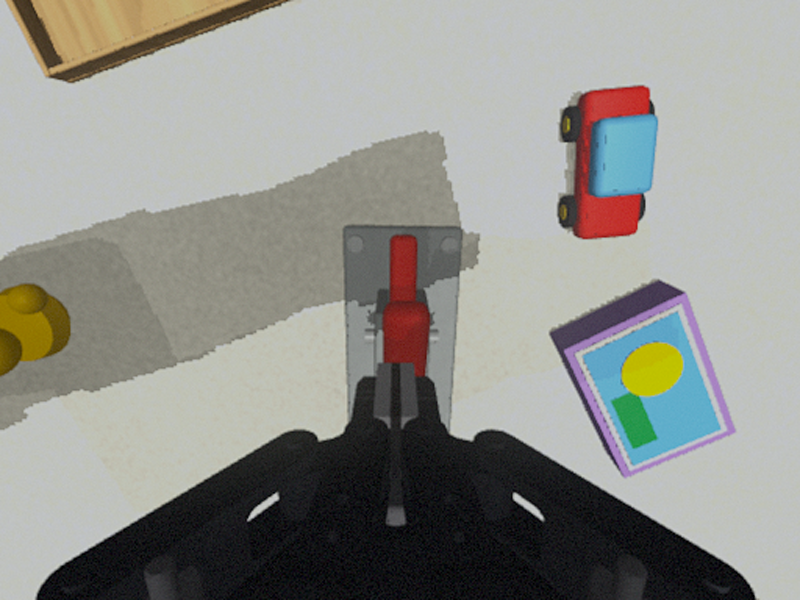

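```bash
python3 - <<'E'
from h import *
for u,v in((384,304),(430,304),(407,304),(407,360)): print(onz("wrist",u*.64,v*.64,.141).round(4))
print(proj("wrist",monitor.get_state()["tcp_pos"])/.64)
E
```

```text
[0.623  0.1657 0.141 ]
[0.6417 0.1616 0.141 ]
[0.6324 0.1636 0.141 ]
[0.627  0.1382 0.141 ]
[395.41802198 383.44106673]
```

The red upper handle's end is at (407,302) px, so the pad is about 4 mm to the right of the tool. I shift and come down onto it.

>>> carry_out --plan '[[[0, 0, 0, 4, 0, -5, 0], [0, 0, 0, 4, 0, -15, 0], [0, 0, 0, 4, 0, -21, 0], [0, 0, 0, 4, 0, -24, 0], [0, 0, 0, 4, 0, -27, 0], [0, 0, 0, 4, 0, -29, 0], [0, 0, 0, 4, 0, -29, 0]]]'

```text
clock: 11.2
tcp_pos: [0.6275, 0.1421, 0.138]
orientation: [0.0, 0.78, 0.626, 0.0]
wrist_force: [-0.8, -0.6, 3.1]
finger_gap: -0.0001
grip_force: 1.7
```

>>> carry_out --plan '[[[0, 0, 0, 0, 0, -2, 0], [0, 0, 0, 0, 0, -4, 0], [0, 0, 0, 0, 0, -6, 0], [0, 0, 0, 0, 0, -8, 0], [0, 0, 0, 0, 0, -8, 0]]]'

```text
clock: 11.7
tcp_pos: [0.6276, 0.1423, 0.1299]
orientation: [0.0, 0.78, 0.626, 0.001]
wrist_force: [-0.0, 1.8, 6.5]
finger_gap: -0.0
grip_force: 2.8
```

>>> carry_out --plan '[[[0, 0, 0, 0, 0, -1, 0], [0, 0, 0, 0, 0, -2, 0], [0, 0, 0, 0, 0, -2, 0]]]'

```text
clock: 12.0
tcp_pos: [0.6278, 0.1426, 0.1283]
orientation: [0.0, 0.78, 0.626, 0.001]
wrist_force: [0.3, 3.5, 8.3]
finger_gap: -0.0001
grip_force: 3.4
```

>>> carry_out --plan '[[[0, 0, 0, 0, 0, -1, 0], [0, 0, 0, 0, 0, -2, 0], [0, 0, 0, 0, 0, -2, 0]]]'

```text
clock: 12.3
tcp_pos: [0.6279, 0.1429, 0.1266]
orientation: [0.0, 0.78, 0.626, 0.001]
wrist_force: [-0.2, 3.1, 8.5]
finger_gap: -0.0001
grip_force: 3.8
```

>>> carry_out --plan '[[[0, 0, 0, 0, 0, -1, 0], [0, 0, 0, 0, 0, -2, 0], [0, 0, 0, 0, 0, -2, 0]]]'

```text
clock: 12.6
tcp_pos: [0.628, 0.143, 0.1248]
orientation: [0.0, 0.78, 0.626, 0.002]
wrist_force: [-0.5, 3.7, 8.9]
finger_gap: -0.0001
grip_force: 4.0
```

>>> carry_out --plan '[[[0, 0, 0, 0, 0, -1, 0], [0, 0, 0, 0, 0, -2, 0], [0, 0, 0, 0, 0, -2, 0]]]'

```text
clock: 12.9
tcp_pos: [0.628, 0.1427, 0.1224]
orientation: [0.0, 0.78, 0.626, 0.001]
wrist_force: [2.1, 2.9, 7.3]
finger_gap: -0.0001
grip_force: 2.9
```

>>> carry_out --plan '[[[0, 0, 0, 0, 0, -1, 0], [0, 0, 0, 0, 0, -2, 0], [0, 0, 0, 0, 0, -2, 0]]]'

```text
clock: 13.2
tcp_pos: [0.6278, 0.1423, 0.1198]
orientation: [0.0, 0.78, 0.626, 0.001]
wrist_force: [1.8, 1.4, 4.5]
finger_gap: 0.0001
grip_force: 2.2
```

>>> carry_out --plan '[[[0, 0, 0, 0, 0, -1, 0], [0, 0, 0, 0, 0, -1, 0]]]'

```text
clock: 13.4
tcp_pos: [0.6276, 0.1422, 0.1187]
orientation: [0.0, 0.78, 0.626, 0.0]
wrist_force: [0.6, 1.7, 5.4]
finger_gap: 0.0
grip_force: 2.3
```

>>> carry_out --plan '[[[0, 0, 0, 0, 0, -1, 0], [0, 0, 0, 0, 0, -2, 0], [0, 0, 0, 0, 0, -2, 0]]]'

```text
clock: 13.7
tcp_pos: [0.6275, 0.1422, 0.1167]
orientation: [0.0, 0.78, 0.626, 0.0]
wrist_force: [1.9, 3.0, 5.4]
finger_gap: -0.0001
grip_force: 2.3
```

>>> carry_out --plan '[[[0, 0, 0, 0, 0, -1, 0], [0, 0, 0, 0, 0, -2, 0], [0, 0, 0, 0, 0, -2, 0]]]'

```text
clock: 14.0
tcp_pos: [0.6274, 0.1422, 0.1147]
orientation: [0.0, 0.78, 0.626, 0.0]
wrist_force: [0.6, 2.6, 3.7]
finger_gap: -0.0001
grip_force: 2.4
```

>>> carry_out --plan '[[[0, 0, 0, 0, 0, -1, 0], [0, 0, 0, 0, 0, -2, 0], [0, 0, 0, 0, 0, -2, 0]]]'

```text
clock: 14.3
tcp_pos: [0.6274, 0.1423, 0.1129]
orientation: [-0.0, 0.78, 0.626, 0.0]
wrist_force: [0.4, 3.8, 6.2]
finger_gap: 0.0001
grip_force: 3.0
```

>>> carry_out --plan '[[[0, 0, 0, 0, 0, -1, 0], [0, 0, 0, 0, 0, -1, 0]]]'

```text
clock: 14.5
tcp_pos: [0.6275, 0.1425, 0.1123]
orientation: [-0.0, 0.78, 0.626, 0.001]
wrist_force: [0.5, 3.1, 7.8]
finger_gap: 0.0
grip_force: 3.7
```

>>> carry_out --plan '[[[0, 0, 0, 0, 0, -1, 0], [0, 0, 0, 0, 0, -1, 0]]]'

```text
clock: 14.7
tcp_pos: [0.6275, 0.1426, 0.1117]
orientation: [-0.0, 0.78, 0.626, 0.001]
wrist_force: [0.1, 3.1, 9.8]
finger_gap: 0.0001
grip_force: 4.6
```

>>> carry_out --plan '[[[0, 0, 0, 0, 0, -1, 0], [0, 0, 0, 0, 0, -1, 0]]]'

```text
clock: 14.9
tcp_pos: [0.6276, 0.1428, 0.1111]
orientation: [0.0, 0.78, 0.626, 0.001]
wrist_force: [-1.2, 4.1, 11.2]
finger_gap: -0.0001
grip_force: 5.6
```

>>> carry_out --plan '[[[0, 0, 0, 0, 0, -1, 0], [0, 0, 0, 0, 0, -1, 0]]]'

```text
clock: 15.1
tcp_pos: [0.6277, 0.1429, 0.1105]
orientation: [0.0, 0.78, 0.626, 0.001]
wrist_force: [-1.6, 3.8, 13.2]
finger_gap: 0.0001
grip_force: 6.6
```

>>> carry_out --plan '[[[0, 0, 0, 0, 0, -0.7, 0], [0, 0, 0, 0, 0, -0.7, 0]]]'

```text
clock: 15.3
tcp_pos: [0.6277, 0.143, 0.1102]
orientation: [0.0, 0.78, 0.626, 0.002]
wrist_force: [-2.0, 3.6, 15.4]
finger_gap: -0.0001
grip_force: 7.2
```

>>> carry_out --plan '[[[0, 0, 0, 0, 0, -0.6, 0], [0, 0, 0, 0, 0, -0.6, 0]]]'

```text
clock: 15.5
tcp_pos: [0.6278, 0.1431, 0.1099]
orientation: [0.0, 0.78, 0.626, 0.002]
wrist_force: [-2.6, 4.6, 16.4]
finger_gap: -0.0002
grip_force: 7.8
```

```bash
python3 - <<'E'
from h import *
print(monitor.get_state()["wrist_force"]); a=shot("side","s2.png")
O=np.array([.5883,-.0143]);X=np.array([.2147,.9767])
for x,z in((0,.07),(0,.116),(-120,.07),(15,.1)): print(x,z,proj("side",[*(O+x/1e3*X),z]).round(1))
hsv=cv2.cvtColor(a,cv2.COLOR_RGB2HSV)
H,S,V=[hsv[...,i].astype(int) for i in range(3)]
sub=np.s_[150:220,195:270]
def ch(h,s,v):
    if s<60:return 'w' if v>200 else ('g' if v>90 else '.')
    if 140<h<176:return 'P'
    if 20<h<36:return 'Y'
    if h<10 or h>=176:return 'R'
    return 'o'
for r in range(160,210): print(r,''.join(ch(H[r,c],S[r,c],V[r,c]) for c in range(200,265)))
E
```

```text
[-2.62273562  4.59671709 16.3871296 ]
0 0.07 [225.  191.1]
0 0.116 [224.6 180.5]
-120 0.07 [241.8 173.2]
15 0.1 [222.4 186.7]
160 YYYY.wwwwwwwwwwwwwwwwwwwwwwwwooowYYYYYYwooooogwwwwwwwwwwwwwwwwwww
161 YYY..gwwwwwwwwwwwwwwwwwwwwwwooowwYYYYYYwooooowwwwwwwwwwwwwwwwwwww
162 YY...gwwwwwwwwwwwwwwwwwwwwwwooowwwYYYYgooooowwwwwwwwwwwwwwwwwwwww
163 Y.....gwwwwwwwwwwwwwwwwwwwwoooooooooYwooooogwwwwwwwwwwwwwwwwwwwww
164 .....ggwwwwwwwwwwwwwwwwwwwooooooooooooooooowwwwwwwwwwwwwwwwwwwwww
165 ....oPwgwwwwwwwwwwwwwwwwwoooooowwooooooooowwwwwwwwwwwwwwwwwwwwwww
166 .....Pwgwwwwwwwwwwwwwwwwgooooowwwgooooooogwwwwwwwwwwwwwwwwwwwwwww
167 ......ggwwwwwwwwwwwwwwwwoooooooggoooooooowwwwwwwwwwwwwwwwwwwwwwww
168 ....o.gggwwwwwwwwwwwwwwgoooooooooooooooowwwwwwwwwwwwwwwwwwwwwwwww
169 ......gggwwwwwwwwwwwwwwwwgooooooooooooowwwwwwwwwwwwwwwwwwwwwwwwww
170 ......g.gwwwwwwwwwwwwwwwwwwwwggooooooogwwwwwwwwwwwwwwwwwwwwwwwwww
171 ...Po.g.wwwwwwwwwwwwwwwwwwwwwwwYYYYYYgwwwwwwwwwwwwwwwwwwwwwwwwwww
172 o.o..oggwwwwwwwwwwwwwwwggwwwwwwYYYYYYYYYwwwwwwwwwwwwwwwwwwwwwwwww
173 ....oogwwwwwwwwwwwwwwwgggggwwwRPRRoYYYYYYYYwwwwwwwwwwwwwwwww
[... 1825 characters left out ...]

200 ....RRRRRRRR.....................gggggggggg.wwwwwwwwwwwwwwwwwwwww
201 ...RRRRRRRRRR...................gggggggggg.wwwwwwwwwwwwwwwwwwwwww
202 ..RRRRRRRRRR...................gggggggggg.gwwwwwwwwwwwwwwwwwwwwww
203 .RRRRRRRRRR...................gggggggggg.gwwwwwwwwwwwwwwwwwwwwwww
204 .RRRRRRRRR....................ggggggggg.gwwwwwwwwwwwwwwwwwwwwwwww
205 .RRRRRRRRg....................ggggggggggwwwwwwwwwwwwwwwwwwwwwwwww
206 .RRRRRRRw.........gg..........gggggggggwwwwwwwwwwwwwwwwwwwwwwwwww
207 RRRRRRgwwRRR...gggggggg.......ggggggg.wwwwwwwwwwwwwwwwwwwwwwwwwww
208 RRRRRgwgRRRRRR.ggggg....ggg..ggggggggwwwwwwwwwwwwwwwwwwwwwwwwwwww
209 RRRRgggRRRRRRRgggg.....ggg..g.ggggg.wwwwwwwwwwwwwwwwwwwwwwwwwwwww
```

At 16.4 N the force is still rising by about 4 N/mm, after an earlier drop with an 8 mm gap. That is the post-click signature: the stud clicked near TCP z 0.123. In the side-camera pixels the cover lies tight on the base at (220,188). I let the handle up smoothly and go back above the tag.

>>> carry_out --plan '[[[0, 0, 0, 0, 0, 3, 0], [0, 0, 0, 0, 0, 8, 0], [0, 0, 0, 0, 0, 14, 0], [0, 0, 0, 0, 0, 20, 0], [0, 0, 0, 0, 0, 26, 0], [0, 0, 0, 0, 0, 32, 0], [0, 0, 0, 0, 0, 60, 0], [0, 0, 0, 0, 0, 100, 0], [0, 0, 0, -10, -40, 110, 40], [0, 0, 0, -20, -85, 110, 76], [0, 0, 0, -30, -130, 110, 76], [0, 0, 0, -40, -175, 110, 76], [0, 0, 0, -53, -218, 110, 76], [0, 0, 0, -53, -218, 110, 76], [0, 0, 0, -53, -218, 110, 76]]]'

```text
clock: 17.05
tcp_pos: [0.5739, -0.0765, 0.2171]
orientation: [-0.001, 0.781, 0.625, 0.0]
wrist_force: [-0.3, 0.0, -0.1]
finger_gap: 0.0759
grip_force: 0.0
```

```bash
python3 w.py 0.078 w7.png; python3 - <<'E'
from h import *
b=shot("side","s3.png");hsv=cv2.cvtColor(b,cv2.COLOR_RGB2HSV);H,S,V=[hsv[...,i].astype(int) for i in range(3)]
def ch(h,s,v):
    if s<60:return 'w' if v>200 else ('g' if v>90 else '.')
    if 140<h<176:return 'P'
    if 20<h<36:return 'Y'
    if h<10 or h>=176:return 'R'
    return 'o'
for r in range(170,200): print(r,''.join(ch(H[r,c],S[r,c],V[r,c]) for c in range(205,255)))
# red handle end top position
E
```

```text
[ 0.5739 -0.0765  0.2171] [[0.976, -0.0], [-0.219, 0.001], [-0.001, -1.0]] [-0.27  0.33  0.03  1.27  0.    1.52] 17.05
px [[224.0, 94.0], [284.0, 94.0], [284.0, 213.0], [224.0, 213.0]]
[[0.5654, 0.0151], [0.6226, 0.0022], [0.5994, -0.1218], [0.5335, -0.107]] [ 0.5802 -0.0529]
0.0586 -12.68
0.1262 -100.59
170 gg.gwwwwwwwwwwwwwwwwwwggggooooooogwwwwwwwwwwwwwwww
171 g..wwwwwwwwwwwwwwwwwwwwwwwgYYYooowwwwwwwwwwwwwwwww
172 gggwwwwwwwwwwwwwwggggwwwwwYYYYYYYwwwwwwwwwwwwwwwww
173 ggwwwwwwwwwwwwwwggggggwwwwoYYYYYYYYwwwwwwwwwwwwwww
174 gwwwwwwwwwwwwwwwg.ggggwwwRRRooYYYYYYYYwwwwwwwwwwww
175 wwwwwwwwwwwwwwwwo....ogwoPPPPRoooYYYYYYYYwwwwwwwww
176 wwwwwwwwwwwwwwwwoooooogRPPPPPPPPRooYYYYYYYwwwwwwww
177 wwwwwwwwwwwwwwwg.ooooo.PPooooRPPPPPoRoYYYYgwwwwwww
178 wwwwwwwwwwwwwwgg..oo...PoYYYYooRPPPPPPYYYYwwwwwwww
179 wwwwwwwwwwwwwg........PRYYYYYYYogPPPPRYYYwwwwwwwww
180 wwwwwwwwwwwwgg.........oYYYYYYYgRPPPRYYYwwwwwwwwww
181 wwwwwwwwwwwgggggg.....ggYYYYYYogPPPRYYYwwwwwwwwwww
182 wwwwwwwwwwgggg.g.....ggoYYYYYYgPPPRYYYgwwwwwwwwwww
183 wwwwwwwwwgggggg.......ggYYYYYoPPPRYYYYgwwwwwwwwwww
184 wwwwwwwwgg.ggg......
[... 155 characters left out ...]
g...PPPPgggPPPPPPPPRYYYY....gwwwwwwwwwww
188 wwwwwwg.......PPPPggoooPPPPPRYYYY.....gwwwwwwwwwww
189 wwwwwww.......PPPPgRoooPPPPPYYYY......gwwwwwwwwwww
190 wwwwwww.......oooRPRoooPPPPoYYY.......gwwwwwwwwwww
191 wwwwwww.......YYYYoooooPPPoYYY........ggwwwwwwwwww
192 wwwwwww.......YYYYYYoooRPoYYY..........ggggwwwwwww
193 wwwwwwg..........gYYoooYoYYY...........gggggwwwwww
194 wwwwwg...........ggooooYYYY............gggggwwwwww
195 wRRRRRR.............oooYYY.............ggg.gwwwwww
196 RRRRRRRR............ooo................gg..wwwwwww
197 RRRRRRRR......g.....ooo..................ggwwwwwww
198 RRRRRRRR............Yo..................ggwwwwwwww
199 RRRRRRRR................................gwwwwwwwww
```

The tag is still in place against the stop. I go down, grip it and slide it straight out.

>>> carry_out --plan '[[[0, 0, 0, 0, 0, -50, 76], [0, 0, 0, 0, 0, -100, 76], [0, 0, 0, 0, 0, -135, 74], [0, 0, 0, 0, 0, -147, 72], [0, 0, 0, 0, 0, -150, 68], [0, 0, 0, 0, 0, -150, 60], [0, 0, 0, 0, 0, -150, 50], [0, 0, 0, 0, 0, -150, 50], [0, 0, 0, 0, 0, -150, 50]]]' --squeeze 40

```text
clock: 18.05
tcp_pos: [0.5754, -0.0763, 0.0689]
orientation: [0.001, 0.78, 0.626, 0.001]
wrist_force: [0.0, 0.0, 4.2]
finger_gap: 0.0583
grip_force: 43.3
```

>>> carry_out --plan '[[[0, 0, 0, 0, 0, 2.5, 50], [0, 0, 0, -2, -10, 2.5, 50], [0, 0, 0, -6, -28, 3, 50], [0, 0, 0, -11, -50, 4, 50], [0, 0, 0, -16, -75, 6, 50], [0, 0, 0, -20, -90, 40, 50], [0, 0, 0, -20, -90, 80, 50], [0, 0, 0, -20, -90, 80, 50], [0, 0, 0, -20, -90, 80, 50]]]'

```text
clock: 18.95
tcp_pos: [0.5547, -0.1671, 0.1485]
orientation: [0.001, 0.78, 0.625, 0.001]
wrist_force: [-0.4, -0.2, -1.4]
finger_gap: 0.0586
grip_force: 43.5
```

```bash
python3 - <<'E'
from h import *
s=monitor.get_state();c=viewer.calibration("wrist");a=viewer.read_camera("wrist");cv2.imwrite("pics/w8.png",a[:,:,::-1])
print(s["tcp_pos"],s["finger_gap"],s["grip_force"])
def meas(f):
    im=cv2.imread(f);h=cv2.cvtColor(im,cv2.COLOR_BGR2HSV);
    m=((h[...,0]>140)&(h[...,0]<176)&(h[...,1]>60)).astype(np.uint8);m[:, :180]=0;m[:,330:]=0
    out=[]
    for r in range(100,300,15):
        x=np.where(m[r])[0]
        if len(x)>10: out.append((r,x[0],x[-1],x[-1]-x[0]))
    y=((h[...,0]>20)&(h[...,0]<36)&(h[...,1]>90)); 
    out.append([ (r,int(np.where(y[r,180:330])[0].min()+180),int(np.where(y[r,180:330])[0].max()+180)) for r in(110,140,280) if y[r,180:330].any()])
    return out
cv2.imwrite
print(*meas("pics/w8.png"),sep="\n")
im=cv2.resize(cv2.imread("pics/w2.png"),(512,384));cv2.imwrite("pics/w2s.png",im);print("before");print(*meas("pics/w2s.png"),sep="\n")
# tray
a=cv2.imread("pics/t.png");h=cv2.cvtColor(a,cv2.COLOR_BGR2HSV);m=((h[...,0]>8)&(h[...,0]<25)&(h[...,1]>70));m[:140]=0;m[225:]=0;m[:,:70]=0;m[:,155:]=0
k=max(cv2.findContours(m.astype(np.uint8),0,1)[0],key=cv2.contourArea);bx=cv2.boxPoints(cv2.minAreaRect(k));print(bx,np.mean([onz("top",*q,.02) for q in bx],0))
E
```

```text
[ 0.55467912 -0.16713621  0.14847064] 0.05861162521693555 43.505083322525024
(115, np.int64(199), np.int64(307), np.int64(108))
(130, np.int64(200), np.int64(307), np.int64(107))
(145, np.int64(200), np.int64(306), np.int64(106))
(160, np.int64(202), np.int64(305), np.int64(103))
(175, np.int64(202), np.int64(304), np.int64(102))
(190, np.int64(203), np.int64(303), np.int64(100))
(205, np.int64(204), np.int64(302), np.int64(98))
(220, np.int64(205), np.int64(301), np.int64(96))
(235, np.int64(206), np.int64(300), np.int64(94))
(250, np.int64(207), np.int64(313), np.int64(106))
(265, np.int64(208), np.int64(298), np.int64(90))
(280, np.int64(208), np.int64(297), np.int64(89))
[(110, 193, 312), (140, 193, 313), (280, 203, 302)]
before
(115, np.int64(195), np.int64(313), np.int64(118))
(130, np.int64(196), np.int64(312), np.int64(116))
(145, np.int64(197), np.int64(310), np.int64(113))
(160, np.int64(199), np.int64(309), np.int64(110))
(175, np.int64(200), np.int64(307), np.int64(107))
(190, np.int64(201), np.int64(306), np.int64(105))
(205, np.int64(202), np.int64(305), np.int64(103))
(220, np.int64(203), np.int64(303), np.int64(100))
(235, np.int64(204), np.int64(302), np.int64(98))
(250, np.int64(205), np.int64(308), np.int64(103))
(265, np.int64(206), np.int64(299), np.int64(93))
(280, np.int64(207), np.int64(298), np.int64(91))
[(110, 191, 317), (140, 193, 314), (280, 202, 303)]
[[ 75.05942  160.59407 ]
 [145.05942  153.59407 ]
 [150.16833  204.68318 ]
 [ 80.168335 211.68318 ]] [0.51470632 0.42874416 0.02      ]
```

Seen by the wrist camera, the cover's stud end is narrower, 108 px against 118 px before. That means it sits lower, so the tag is snapped. I carry it high over to the tray at about (0.515,0.429).

>>> carry_out --plan '[[[0, 0, 0, 0, 0, 45, 50], [0, 0, 0, 0, 20, 90, 50], [0, 0, 0.05, -5, 65, 100, 50], [0, 0, 0.1, -10, 110, 100, 50], [0, 0, 0.15, -14, 155, 100, 50], [0, 0, 0.2, -18, 200, 100, 50], [0, 0, 0.25, -22, 245, 100, 50], [0, 0, 0.3, -26, 290, 100, 50], [0, 0, 0.3, -30, 335, 100, 50], [0, 0, 0.3, -33, 380, 100, 50], [0, 0, 0.3, -36, 425, 100, 50], [0, 0, 0.3, -38, 470, 100, 50], [0, 0, 0.3, -38, 515, 90, 50], [0, 0, 0.3, -38, 555, 60, 50], [0, 0, 0.3, -38, 576, 20, 50], [0, 0, 0.3, -38, 576, 0, 50], [0, 0, 0.3, -38, 576, 0, 50]]]'

```text
clock: 20.7
tcp_pos: [0.5124, 0.4089, 0.1407]
orientation: [-0.001, 0.677, 0.736, -0.006]
wrist_force: [-1.6, -0.0, -1.3]
finger_gap: 0.0583
grip_force: 43.7
```

```bash
python3 - <<'E'
from h import *
s=monitor.get_state();c=viewer.calibration("wrist");a=viewer.read_camera("wrist")[:,:,::-1].copy()
h=cv2.cvtColor(a,cv2.COLOR_BGR2HSV);m=((h[...,0]>8)&(h[...,0]<20)&(h[...,1]>60)).astype(np.uint8)
k=max(cv2.findContours(cv2.morphologyEx(m,cv2.MORPH_OPEN,np.ones((3,3))),0,1)[0],key=cv2.contourArea)
ap=cv2.approxPolyDP(k,6,True)[:,0];print(s["tcp_pos"],s["grip_force"])
for q in ap: print(q,onz("wrist",*q,.022,c)[:2].round(3))
E
```

```text
[0.5123622  0.40890258 0.14074867] 43.70087206363678
[204  43] [0.459 0.532]
[172  43] [0.431 0.53 ]
[167  51] [0.427 0.524]
[183 243] [0.441 0.336]
[197 227] [0.456 0.357]
[189  53] [0.446 0.524]
[200  52] [0.456 0.525]
[208  80] [0.463 0.503]
```

>>> carry_out --plan '[[[0, 0, 0, 3, 0, -40, 50], [0, 0, 0, 3, 0, -80, 50], [0, 0, 0, 3, 0, -115, 50], [0, 0, 0, 3, 0, -130, 50], [0, 0, 0, 3, 0, -138, 50], [0, 0, 0, 3, 0, -141, 50], [0, 0, 0, 3, 0, -141, 50]]]'

```text
clock: 21.45
tcp_pos: [0.5203, 0.4102, 0.0077]
orientation: [0.0, 0.678, 0.735, 0.001]
wrist_force: [0.1, -1.5, -0.3]
finger_gap: 0.0584
grip_force: 43.7
```

>>> carry_out --plan '[[[0, 0, 0, 0, 0, -1, 50], [0, 0, 0, 0, 0, -2, 50], [0, 0, 0, 0, 0, -3, 50], [0, 0, 0, 0, 0, -4, 50], [0, 0, 0, 0, 0, -4, 50]]]'

```text
clock: 21.95
tcp_pos: [0.5194, 0.4102, 0.003]
orientation: [0.0, 0.678, 0.735, 0.0]
wrist_force: [-0.4, -0.5, 3.5]
finger_gap: 0.0585
grip_force: 44.1
```

Contact with the tray floor. I release and rise.

>>> carry_out --plan '[[[0, 0, 0, 0, 0, 0.5, 56], [0, 0, 0, 0, 0, 0.5, 62], [0, 0, 0, 0, 0, 0.5, 72], [0, 0, 0, 0, 0, 0.5, 72], [0, 0, 0, 0, 0, 5, 72], [0, 0, 0, 0, 0, 40, 72], [0, 0, 0, 0, 0, 90, 72], [0, 0, 0, 0, 0, 140, 72], [0, 0, 0, 0, 0, 190, 72], [0, 0, 0, 0, 0, 200, 72], [0, 0, 0, 0, 0, 200, 72]]]'

```text
clock: 23.05
tcp_pos: [0.5206, 0.4109, 0.2058]
orientation: [0.001, 0.678, 0.735, 0.003]
wrist_force: [0.2, 0.8, -0.5]
finger_gap: 0.0721
grip_force: 0.0
```

```bash
python3 w.py 0.012 w9.png; python3 - <<'E'
from h import *
im=cv2.imread("pics/w_raw.png");h=cv2.cvtColor(im,cv2.COLOR_BGR2HSV);H,S,V=[h[...,i].astype(int) for i in range(3)]
pk=((H>140)&(H<176)&(S>60)).astype(np.uint8);k=max(cv2.findContours(pk,0,1)[0],key=cv2.contourArea);bx=cv2.boxPoints(cv2.minAreaRect(k));print("pink",[onz("wrist",*q,.015)[:2].round(4).tolist() for q in bx],cv2.contourArea(k))
# handle back up: upper handle end in side image, before vs now
b=shot("side","s9.png")[:,:,::-1];a=cv2.imread("pics/s.png")
for i in(a,b):
    h=cv2.cvtColor(i,cv2.COLOR_BGR2HSV);m=(((h[...,0]<6)|(h[...,0]>174))&(h[...,1]>150));m[:190]=0;m[232:]=0;m[:,:185]=0;m[:,225:]=0
    print(m.sum(),np.argwhere(m).mean(0),[ (r,np.where(m[r])[0].min(),np.where(m[r])[0].max()) for r in(196,200,205,210) if m[r].any()])
print(monitor.get_state()["wrist_force"])
E
```

```text
[0.5206 0.4109 0.2058] [[0.997, 0.006], [0.081, 0.003], [0.006, -1.0]] [ 0.55  0.49  0.25  1.32 -0.    2.04] 23.05
px [[189.0, 234.0], [194.0, 57.0], [277.0, 59.0], [273.0, 236.0]]
[[0.442, 0.3108], [0.4453, 0.5328], [0.539, 0.5384], [0.5573, 0.3166]] [0.4959 0.4246]
0.222 89.15
0.0939 3.4
pink [[0.4873, 0.4819], [0.536, 0.4859], [0.5458, 0.3913], [0.4924, 0.387]] 3128.5
251 [210.78087649 200.61354582] [(196, np.int64(206), np.int64(212)), (200, np.int64(197), np.int64(209)), (205, np.int64(190), np.int64(197)), (210, np.int64(207), np.int64(212))]
80 [203.3125 207.7   ] [(196, np.int64(206), np.int64(212)), (200, np.int64(203), np.int64(209)), (210, np.int64(207), np.int64(212))]
[-0.35234617  0.07803823 -0.86191991]
```

```bash
python3 -c "
from h import *
print(order.hand_in())"
```

```text
the job is handed in; nothing more can be done
None
```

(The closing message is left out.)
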